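# Lay out a fossil tail in order

### The job

Line up the four brown fossil vertebrae on the layout board in order of size, one centred on each pale pad: the largest on the pad next to the red head-end block, then each next smaller one, the smallest at the yellow tail-end block. Keep them upright on their flat ends, set them down gently without dropping or tipping them, and leave all four standing still.

Things in the scene. Friction and masses are not known exactly. Their poses are not given: they have to be found in the camera images.
- vert_a: The largest of four brown fossil vertebrae: an upright drum (vertical sides, diameter 62 mm, height 44 mm) on its flat end, paler disc on top. A thin bony arch with short spine and wings juts from one side at mid height, to 48 mm from the drum's axis. Origin: on the axis, at the underside; z up, x from the axis towards the spine; the sides at +y and -y are free to grip.
- vert_b: The second largest of four brown fossil vertebrae: an upright drum (vertical sides, diameter 52 mm, height 38 mm) on its flat end, paler disc on top. A thin bony arch with short spine and wings juts from one side at mid height, to 40 mm from the drum's axis. Origin: on the axis, at the underside; z up, x from the axis towards the spine; the sides at +y and -y are free to grip.
- vert_c: The second smallest of four brown fossil vertebrae: an upright drum (vertical sides, diameter 42 mm, height 33 mm) on its flat end, paler disc on top. A thin bony arch with short spine and wings juts from one side at mid height, to 33 mm from the drum's axis. Origin: on the axis, at the underside; z up, x from the axis towards the spine; the sides at +y and -y are free to grip.
- vert_d: The smallest of four brown fossil vertebrae: an upright drum (vertical sides, diameter 32 mm, height 28 mm) on its flat end, paler disc on top. A thin bony arch with short spine and wings juts from one side at mid height, to 25 mm from the drum's axis. Origin: on the axis, at the underside; z up, x from the axis towards the spine; the sides at +y and -y are free to grip.
- pad_1: One of four alike pale foam pads (fixed, firm, round, diameter 76 mm, 6 mm thick, teal dot at the centre) in a row on a dark board, 90 to 106 mm apart centre to centre: the robot's far left (+y) end. Origin: centre of its underside, 8 mm above the table; the pad's top is 14 mm above the table. x points across the row, away from the robot; y along the row, to the robot's left.
- pad_2: One of four alike pale foam pads (fixed, firm, round, diameter 76 mm, 6 mm thick, teal dot at the centre) in a row on a dark board, 90 to 106 mm apart centre to centre: second from the robot's left. Origin: centre of its underside, 8 mm above the table; the pad's top is 14 mm above the table. x points across the row, away from the robot; y along the row, to the robot's left.
- pad_3: One of four alike pale foam pads (fixed, firm, round, diameter 76 mm, 6 mm thick, teal dot at the centre) in a row on a dark board, 90 to 106 mm apart centre to centre: third from the robot's left. Origin: centre of its underside, 8 mm above the table; the pad's top is 14 mm above the table. x points across the row, away from the robot; y along the row, to the robot's left.
- pad_4: One of four alike pale foam pads (fixed, firm, round, diameter 76 mm, 6 mm thick, teal dot at the centre) in a row on a dark board, 90 to 106 mm apart centre to centre: the robot's far right (-y) end. Origin: centre of its underside, 8 mm above the table; the pad's top is 14 mm above the table. x points across the row, away from the robot; y along the row, to the robot's left.
- head_mark: Fixed red block, 30 x 30 x 14 mm, on the dark layout board (510 x 100 x 8 mm) beyond one end of the row of pads, about 81 mm from that pad's centre: it marks the head end. A like yellow block marks the tail end; the two may change places. Origin: centre of its underside, on the board's top.
There are look-alikes about, which are no part of the job. Leave any green or purple look-alike of the vert_c alone.

How it is judged:
By the outcome, as a careful person would: the job done as asked, in the order asked, and still so for the second after the job is handed in, with the robot touching nothing.
It also fails if it takes over 96 s, if anything falls off the work surface, if the arm or the gripper's body presses on something with over 40 N, if the wrist force passes 120 N, or if a joint passes its speed limit or range.

### The arm

A 7-joint arm with a two-finger parallel gripper is mounted at the origin on the work surface. World frame = base frame: x ahead of the robot, y to its left, z up, the work surface at z = 0. Lengths are in m, angles in rad, forces in N, time in s.
With the tool pointing down it reaches from about 0.4 to 0.85 m from the base axis. Payload 10.4 kg.
Tool frame: the origin (TCP) lies midway between the tips of the shut fingers; the grasp point (between the pads) lies 19 mm behind it (manip.tcp_to_grasp is the distance from the TCP to the grasp point, in m); z points along the fingers, y is the line along which they close (so a half turn about z gives the same grasp; the last joint's range is limited). The gripper opens to 85 mm and grips with 20 to 120 N. Pads are 22 mm wide; open, the fingers measure 114 mm over their backs; the gripper's body (76 mm by 85 mm) begins 54 mm behind the grasp point. The pads swing forward as they close: fully open they stand 13 mm farther back than shut.
Start: joints at [-1.363, 0.332, -0.065, 1.46, 0.022, 1.35, -0.088], TCP at [0.143, 0.608, 0.231] pointing down, gripper open.
Joint ranges: [-2.6, 2.6], [-0.5, 2.12], [-1.47, 1.34], [0.16, 2.42], [-1.27, 4.41], [0.06, 2.06], [-2.6, 2.6]. Speed limits (rad/s): [2.22, 2.22, 2.79, 2.79, 3.14, 3.14, 3.14].

### API

Orientations are given as a unit quaternion [x, y, z, w].
In Python, from workcell import manip gives the robot as it stands.
- The arm moves only by the shell command python3 -m jog 'ROWS' [FORCE]. ROWS is a JSON object of lists of equal length, an entry for each row: "offset": the shift along the world's x, y, z in m, a list of three; "yaw": the turn about the world's z in degrees; "jaw": the closure, from 0 (fully open) to 1 (shut). A call has 1 to 20 rows; each row shifts and turns the commanded pose from where the row before left it; what a row does not reach is not made up. A row lasts 1/12 s, in which the tool goes at most 41.7 mm and 7.16 degrees, less where a joint would pass 70% of its speed; a pose out of reach is approached as far as the arm can. A call is refused whole if a number of a shift passes 0.0417 or a number of a turn 7.16, either way. A call with a gripper value outside its range is refused whole. The fingers move at their own pace and stop on an object; FORCE is the grip in N (left out, the last holds). Time passes only in rows, so rows that do not move let the fingers close. It gives the time, the measured TCP pose, the force, the opening and the grip force at its end, in the units of the state.
- manip.get_obs(): the state, without advancing time (a new reading comes with each control period).
- manip.camera(name): name is "scene" or "top" or "wrist"; returns a dict with "frame" (420x560x3 uint8, red, green, blue), "camera_matrix" (3x3 intrinsics, pixels), "distortion" ([k1, k2, p1, p2, k3] as OpenCV has them; the pictures are not rectified), "eye" and "attitude" of the camera in the world; the wrist camera has in their place "hand_eye" (4x4, takes a point from camera to tool coordinates, whose origin is the TCP and whose axes are the flange's). Camera axes: x right, y up, looking along -z (the intrinsics and any distortion apply to the point x, -y, -z); pixel columns grow to the right and rows downward; lengths in m; the calibration is good to about 2 mm. A picture is of the moment at which its call begins: read the wrist's pose just before it. There is no depth.
- manip.hand_in(): hands the job in; it is judged then, once.
Trained networks look in a picture, given as the dict that the camera call returned (one of the last four; its "shot" number tells which), for a name from the list of things; names that differ only in an ending like _2 or _b are one class to them, and where a whole thing is asked for, a point or a joint stands for the part that bears it (a point fixed in the world has none). Each returns a list of dicts, best first, with "score" (0 to 1); they miss things now and then, are a little off and sometimes report something else, mostly with a low value. They report only what shows in the picture. A call takes as long as a camera call. They do not tell look-alikes from the thing itself.
- manip.masks_of(picture, name): "region" (420x560 bool, what is visible of it).
- manip.tip_of(picture, name): "at" ([x, y, z] in m, in world coordinates, good to about 4 mm: a listed point, or the origin of a listed thing).
The state is a dict: "clock": time; "joint_pos": joint angles; "joint_velocities": joint speeds; "tau": joint torques, N m; "position": TCP position; "ee_rot": TCP orientation; "ft_force": force on the tool from outside, world axes, zero at the start; "torque": the same for the moment, N m; "grip_width": opening from 0.0 (shut) to 1.0 (fully open); "grasp_force": force on a finger pad.
Only numpy, scipy, OpenCV 4.12 (cv2) and the standard library are available. Lean on these libraries where they do the work, as an engineer would, in place of code of your own. Each camera call takes 0.05 s, during which the arm holds its last target. There are 200 camera calls.

## Working session

There is one attempt and no reset: what is moved stays moved. The work goes in short steps, Python scripts to look and compute and a shell command to move; the robot and the scene stay as the last step left them, time stands still between calls to the robot, and variables do not carry over. Pictures are saved under pics/ and viewed, at most 16 in all, crops included, and the job is handed in when it is done.

```bash
mkdir -p pics
cat > h.py <<'E'
import numpy as np, cv2
from workcell import manip
from scipy.spatial.transform import Rotation as R
def save(n,p): cv2.imwrite(f'pics/{n}.png',p['frame'][:,:,::-1])
E
python3 - <<'E'
from h import *
o=manip.get_obs(); print(o)
for n in ('scene','top'):
    p=manip.camera(n); save(n+'0',p); print(n,p['shot'],p['eye'],p['attitude'],p['camera_matrix'],p['distortion'])
    for k in ('vert_a','pad_1','head_mark'):
        for d in manip.tip_of(p,k): print(k,round(d['score'],2),np.round(d['at'],3))
        for d in manip.masks_of(p,k):
            r=d['region']; ys,xs=np.nonzero(r); print('  m',k,round(d['score'],2),r.sum(),int(xs.mean()),int(ys.mean()),np.median(p['frame'][r],axis=0))
w=manip.camera('wrist');save('wrist0',w);print(w['hand_eye'],w['camera_matrix'],w['distortion'])
E
```

```text
{'clock': 0.0, 'joint_pos': array([-1.36257988,  0.33286103, -0.06466142,  1.46099929,  0.0215957 ,
        1.34990013, -0.08850162]), 'joint_velocities': array([ 0.00104664,  0.00097809, -0.00018474,  0.00059222, -0.00066573,
       -0.00116503, -0.00039267]), 'tau': array([ 2.44899129e-04, -6.25451374e+01,  4.92426369e-02, -3.91603124e+01,
        1.61461037e-02,  9.69661691e-03,  2.58221050e-06]), 'position': array([0.14291898, 0.60802786, 0.23049494]), 'ee_rot': array([ 1.15160532e-01,  9.93346621e-01, -7.34978744e-04, -4.52834720e-05]), 'ft_force': array([-0.84292882, -0.01483301,  0.26492112]), 'torque': array([ 0.03580498, -0.01893539, -0.05309154]), 'grasp_force': 0.0, 'grip_width': 0.9991154139676464}
scene 1 [0.89317576 0.52425487 0.67161049] [0.11833888 0.37537778 0.87848382 0.2708387 ] [[413.45279987   0.         278.98733825]
 [  0.         413.45279987 205.74357879]
 [  0.           0.           1.        ]] [-0.12965856  0.          0.          0.          0.        ]
vert_a 0.95 [0.464 0.107 0.002]
vert_a 0.81 [ 0.457 -0.355 -0.003]
vert_a 0.8 [ 0.543 -0.416  0.003]
v
[... 1691 characters left out ...]
16 222 151 [178. 180. 168.]
  m pad_1 0.73 637 336 164 [175. 176. 163.]
  m pad_1 0.72 683 297 157 [176. 177. 165.]
  m pad_1 0.66 654 259 155 [177. 179. 166.]
head_mark 0.54 [0.646 0.197 0.004]
  m head_mark 0.58 144 189 148 [158.  57.  54.]
[[-1.65000406e-04  9.63899634e-01  2.66265787e-01  6.67882464e-02]
 [ 9.99999789e-01 -8.16972319e-06  6.49257896e-04  1.41373560e-03]
 [ 6.27994766e-04  2.66265838e-01 -9.63899429e-01 -1.41665344e-01]
 [ 0.00000000e+00  0.00000000e+00  0.00000000e+00  1.00000000e+00]] [[306.50545801   0.         282.42586839]
 [  0.         306.50545801 211.17561258]
 [  0.           0.           1.        ]] [-0.05609372  0.          0.          0.          0.        ]
```

Run:
```python
import cv2
t=cv2.imread('pics/top0.png')[110:310,90:450]; cv2.imwrite('pics/topc.png',cv2.resize(t,None,fx=2.2,fy=2.2,interpolation=3))
```

```text
(no output)
```

View pics/topc.png

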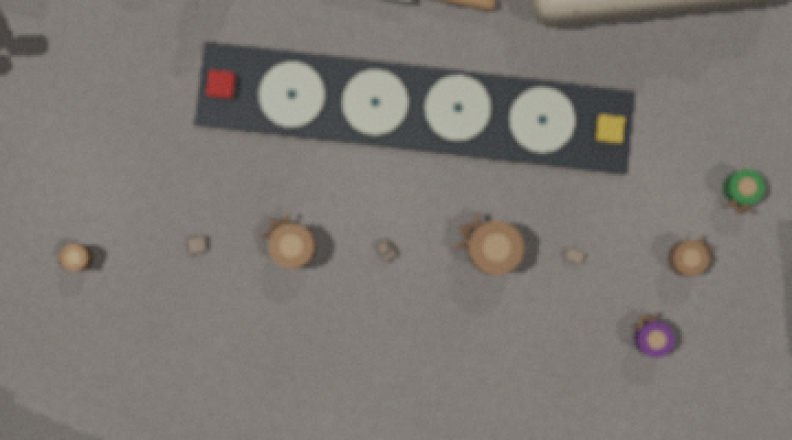

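View pics/scene0.png

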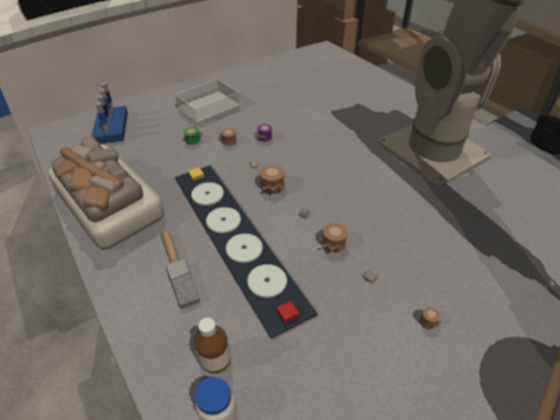

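Top crop: the brown drums by size are a≈(497,247), b≈(291,245), c≈(690,258) and d≈(74,257). The green one (746,187) and purple one (656,338) are look-alikes to leave alone. The red head block is at the left (+y), so the order is a→pad_1, b→pad_2, c→pad_3, d→pad_4. The scene view agrees. I'll use the wrist camera over d first.

```bash
python3 -m jog '{"offset":[[0.026,-0.024,0.002],[0.026,-0.024,0.002],[0.026,-0.024,0.002],[0.026,-0.024,0.002],[0.026,-0.024,0.002],[0.026,-0.024,0.002],[0.026,-0.024,0.002],[0.026,-0.024,0.002],[0.026,-0.024,0.002],[0.026,-0.024,0.002],[0,0,0],[0,0,0],[0,0,0]],"yaw":[0,0,0,0,0,0,0,0,0,0,0,0,0],"jaw":[0,0,0,0,0,0,0,0,0,0,0,0,0]}'
cat >> h.py <<'E'
def cam(name):
    o=manip.get_obs(); p=manip.camera(name)
    if name=='wrist':
        H=p['hand_eye']; Rt=R.from_quat(o['ee_rot']).as_matrix()
        p['Rw']=Rt@H[:3,:3]; p['c']=Rt@H[:3,3]+o['position']
    else:
        p['Rw']=R.from_quat(p['attitude']).as_matrix(); p['c']=np.array(p['eye'])
    return p
def rays(p,uv):
    q=cv2.undistortPoints(np.float64(uv).reshape(-1,1,2),p['camera_matrix'],np.float64(p['distortion']))[:,0]
    d=np.c_[q[:,0],-q[:,1],-np.ones(len(q))]@p['Rw'].T
    return d
def onplane(p,uv,z):
    d=rays(p,uv); return p['c']+d*((z-p['c'][2])/d[:,2])[:,None]
def project(p,X):
    Y=(np.atleast_2d(X)-p['c'])@p['Rw']; Y=Y*[1,-1,-1]
    return cv2.projectPoints(Y,np.zeros(3),np.zeros(3),p['camera_matrix'],np.float64(p['distortion']))[0][:,0]
def tri(pa,ua,pb,ub):
    A=np.zeros((3,3));b=np.zeros(3);ds=[]
    for p,u in((pa,ua),(pb,ub)):
        d=rays(p,u)[0];d/=np.linalg.norm(d);M=np.eye(3)-np.outer(d,d);A+=M;b+=M@p['c']
    return np.linalg.solve(A,b)
def ortho(p,c,z,half=0.06,n=240):
    "map of plane z: column right = +x.., row up = +y"
    g=np.linspace(-half,half,n); X,Y=np.meshgrid(g+c[0],-g+c[1])
    uv=project(p,np.c_[X.ravel(),Y.ravel(),np.full(X.size,z)]).astype(np.float32)
    return cv2.remap(p['frame'],uv[:,0].reshape(n,n),uv[:,1].reshape(n,n),cv2.INTER_LINEAR)[:,:,::-1].copy()
E
python3 - <<'E'
from h import *
p=cam('wrist'); save('w_d',p); print(manip.get_obs()['position'],manip.get_obs()['clock'])
for d in manip.masks_of(p,'vert_d'):
    r=d['region']; ys,xs=np.nonzero(r); print(round(d['score'],2),r.sum(),xs.mean(),ys.mean(),onplane(p,[[xs.mean(),ys.mean()]],.02))
for d in manip.tip_of(p,'vert_d'): print(d)
cv2.imwrite('pics/o_d.png',cv2.resize(ortho(p,(.443,.357),.028),None,fx=2,fy=2))
E
```

```text
clock: 1.83
position: [0.4025, 0.3689, 0.2514]
ee_rot: [0.115, 0.993, 0.0, -0.0]
ft_force: [-0.0, 1.6, 0.3]
grip_width: 0.997
grasp_force: 0.0
[0.40198884 0.36943389 0.25127236] 1.8833
0.95 1813 106.41643684500828 269.77826806398235 [[0.46379406 0.10922764 0.02      ]]
0.89 625 282.0272 213.6112 [[0.44096807 0.36066645 0.02      ]]
{'at': [0.442, 0.3564, 0.0007], 'score': 0.88}
{'at': [0.4619, 0.1065, -0.0026], 'score': 0.86}
```

View pics/w_d.png

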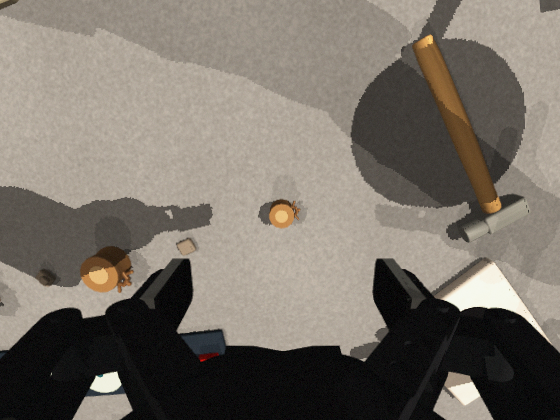

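View pics/o_d.png

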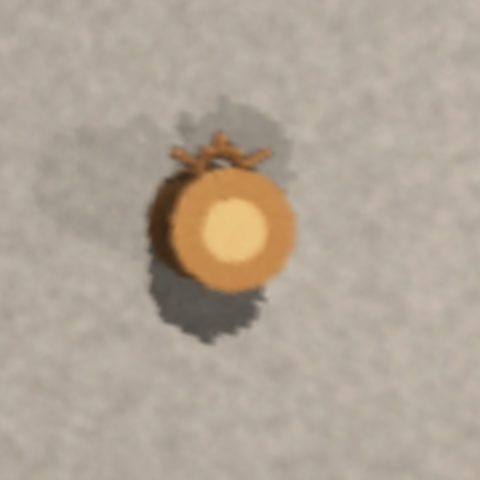

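Wrist view: d at pixel (282,214), with b at (102,273). In the ortho map d's axis lies near (0.441, 0.360) with the spine towards +y, so I'll grip along x. Next I'll triangulate the pale discs and pads across the cameras.

```bash
cat >> h.py <<'E'
def disc(p,reg):
    "pixel centre of the pale top disc inside a vertebra mask"
    g=cv2.GaussianBlur(p['frame'],(3,3),0).astype(float); ch=g[:,:,1]+g[:,:,2]
    v=ch[reg]; t=(np.median(v)+np.percentile(v,98))/2
    n,l,s,c=cv2.connectedComponentsWithStats((reg&(ch>t)).astype(np.uint8)); k=1+np.argmax(s[1:,4]); return c[k]
def discs(p):
    return [(disc(p,d['region']),d['region']) for d in manip.masks_of(p,'vert_a') if d['score']>.4]
def padc(p):
    out=[]
    for d in manip.masks_of(p,'pad_1'):
        if d['score']<.4: continue
        m=cv2.moments(d['region'].astype(np.uint8),True); out.append(np.array([m['m10'],m['m01']])/m['m00'])
    return out
E
cat > loc.py <<'E'
from h import *
P={n:cam(n) for n in('scene','top','wrist')}
D={n:discs(p) for n,p in P.items()}; Q={n:padc(p) for n,p in P.items()}
V=dict(a=(.463,-.122,.044),b=(.46,.107,.038),c=(.457,-.35,.033),d=(.442,.358,.028))
W=dict(p1=(.64,.11,.014),p2=(.631,.016,.014),p3=(.63,-.078,.014),p4=(.617,-.176,.014))
for T,S in((V,D),(W,Q)):
  for k,x in T.items():
    f={}
    for n,p in P.items():
        c=[e[0] if isinstance(e,tuple) else e for e in S[n]]
        if not c: continue
        e=onplane(p,c,x[2])-x; i=np.argmin(np.hypot(e[:,0],e[:,1]))
        if np.hypot(*e[i,:2])<.03: f[n]=c[i]; print(k,n,np.round(onplane(P[n],[c[i]],x[2])[0]*1e3,1),end=' | ')
    ns=list(f)
    if len(ns)>1: print('tri',[np.round(tri(P[a],f[a],P[b],f[b])*1e3,1) for i,a in enumerate(ns) for b in ns[i+1:]])
    else: print()
E
python3 loc.py
```

```text
a scene [ 466.3 -126.    44. ] | a top [ 466.4 -126.3   44. ] | tri [array([ 466.3, -126.3,   43.8])]
b scene [464.5 106.6  38. ] | b top [463.6 106.8  38. ] | b wrist [464.3 108.7  38. ] | tri [array([463.9, 106.6,  37.5]), array([464.6, 107.3,  37.4]), array([464.3, 107.2,  36.3])]
c scene [ 460.8 -355.3   33. ] | c top [ 461.1 -352.5   33. ] | tri [array([ 461.6, -352.4,   34.8])]
d top [440.7 358.3  28. ] | d wrist [441.6 359.4  28. ] | tri [array([441.2, 358.9,  27.4])]
p1 scene [640.9 118.2  14. ] | p1 top [638.4 114.9  14. ] | tri [array([639.1, 115.4,   9.4])]
p2 scene [633.5  21.2  14. ] | p2 top [632.5  18.8  14. ] | p2 wrist [650.8  24.3  14. ] | tri [array([632.7,  19. ,  11.3]), array([639.9,  34.9,  28.2]), array([639.6,  23.8,  17.4])]
p3 scene [629.4 -75.5  14. ] | p3 top [628.3 -79.1  14. ] | tri [array([628.4, -79. ,  10.6])]
p4 scene [ 618.4 -173.8   14. ] | p4 top [ 618.7 -177.4   14. ] | tri [array([ 618.2, -177.2,   11.5])]
```

d, a, b and c have consistent heights (27–44 mm), which match their sizes. The pads come out near 11 mm, against 14 mm in the text. Next I turn and go down over d.

```bash
python3 -m jog '{"offset":[[0.0036,-0.001,-0.0173],[0.0036,-0.001,-0.0173],[0.0036,-0.001,-0.0173],[0.0036,-0.001,-0.0173],[0.0036,-0.001,-0.0173],[0.0036,-0.001,-0.0173],[0.0036,-0.001,-0.0173],[0.0036,-0.001,-0.0173],[0.0036,-0.001,-0.0173],[0.0036,-0.001,-0.0173],[0.0036,-0.001,-0.0173],[0,0,0],[0,0,0],[0,0,0]],"yaw":[-6.98,-6.98,-6.98,-6.98,-6.98,-6.98,-6.98,-6.98,-6.98,-6.98,-6.98,0,0,0],"jaw":[0,0,0,0,0,0,0,0,0,0,0,0,0,0]}'
python3 -c "
from h import *
o=manip.get_obs();print(o['position'],R.from_quat(o['ee_rot']).as_matrix()[:,1],o['joint_pos'])"
```

```text
clock: 3.6
position: [0.4428, 0.358, 0.062]
ee_rot: [0.706, 0.709, 0.001, -0.0]
ft_force: [-0.0, 0.1, 0.4]
grip_width: 1.001
grasp_force: 0.0
[0.44275581 0.35795152 0.06202016] [9.99991064e-01 4.16688902e-03 7.13100412e-04] [-1.01562572  0.37252384  0.30503118  1.81013034 -0.1322894   0.97773304
 -0.65207203]
```

```bash
python3 -m jog '{"offset":[[-0.0015,0.001,-0.012],[0,0,-0.015],[0,0,-0.015],[0,0,-0.01],[0,0,-0.006],[0,0,0],[0,0,0],[0,0,0],[0,0,0],[0,0,0],[0,0,0],[0,0,0],[0,0,0],[0,0,0],[0,0,0],[0,0,0]],"yaw":[0,0,0,0,0,0,0,0,0,0,0,0,0,0,0,0],"jaw":[0,0,0,0,0,0,0,0.4,0.5,0.6,0.7,0.8,1,1,1,1]}' 40
```

```text
clock: 4.93
position: [0.4413, 0.3587, 0.0036]
ee_rot: [0.707, 0.707, 0.0, -0.0]
ft_force: [-1.6, -1.6, 6.5]
grip_width: 0.356
grasp_force: 39.5
```

```bash
python3 -m jog '{"offset":[[0,0,0.01],[0,0,0.02],[0,0,0.03],[0,0,0.03],[0.0059,-0.0178,0.02],[0.0118,-0.0357,0],[0.0118,-0.0357,0],[0.0118,-0.0357,0],[0.0118,-0.0357,0],[0.0118,-0.0357,0],[0.0118,-0.0357,0],[0.0118,-0.0357,0],[0.0118,-0.0357,0],[0.0118,-0.0357,0],[0.0118,-0.0357,0],[0.0118,-0.0357,0],[0.0118,-0.0357,0],[0.0059,-0.0178,0],[0,0,0],[0,0,0]],"yaw":[0,0,0,0,0,0,0,0,0,0,0,0,0,0,0,0,0,0,0,0],"jaw":[1,1,1,1,1,1,1,1,1,1,1,1,1,1,1,1,1,1,1,1]}'
python3 - <<'E'
from h import *
p=cam('wrist'); save('w_g',p); print([c for c in padc(p)],[onplane(p,[c],.014)[0] for c in padc(p)])
E
```

```text
clock: 6.6
position: [0.5943, -0.107, 0.1133]
ee_rot: [0.708, 0.706, -0.0, 0.0]
ft_force: [-0.1, 0.2, 0.1]
grip_width: 0.359
grasp_force: 39.7
[array([333.22814917,  46.94942847]), array([324.58130378, 175.12687764]), array([309.41207349, 311.87401575])] [array([0.63214189, 0.0177044 , 0.014     ]), array([ 0.62856964, -0.07566975,  0.014     ]), array([ 0.61924854, -0.19971535,  0.014     ])]
```

View pics/w_g.png

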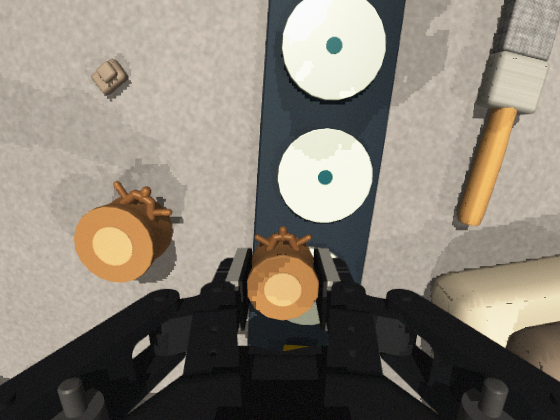

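The wrist view shows d held upright between the fingers, with its disc at about (283,290). The dots of pads 2 and 3 show at (334,45) and (325,177). Next I measure the held offset and the dots.

```bash
cat >> h.py <<'E'
def dots(p):
    "teal dot centres on the pads"
    h=cv2.cvtColor(p['frame'],cv2.COLOR_RGB2HSV); m=((h[:,:,0]>80)&(h[:,:,0]<100)&(h[:,:,1]>90)&(h[:,:,2]>50)).astype(np.uint8)
    n,l,s,c=cv2.connectedComponentsWithStats(m); return [c[i] for i in range(1,n) if s[i,4]>(5 if p['name']=='top' else 40)]
E
sed -i "s/o=manip.get_obs(); p=manip.camera(name)/o=manip.get_obs(); p=manip.camera(name); p['name']=name/" h.py
cat > held.py <<'E'
from h import *
import sys
# arg: height of the drum top above the TCP (m)
o=manip.get_obs(); p=cam('wrist'); z=o['position'][2]+float(sys.argv[1])
print('tcp',np.round(o['position']*1e3,1))
for c,r in discs(p): print('disc',np.round(c),'at held height',np.round(onplane(p,[c],z)[0]*1e3,1),'rel tcp',np.round((onplane(p,[c],z)[0]-o['position'])*1e3,1))
t=cam('top')
for q in(p,t):
    for c in dots(q): print(q['name'],np.round(c),np.round(onplane(q,[c],.014)[0]*1e3,1))
a=dots(p);b=dots(t)
for u in a:
    x=[tri(p,u,t,v) for v in b]
    if x: 
        e=[np.linalg.norm(project(p,y)[0]-u)+np.linalg.norm(project(t,y)[0]-v) for y,v in zip(x,b)]; print('tri',np.round(x[int(np.argmin(e))]*1e3,1),min(e))
E
python3 held.py .0244
```

```text
tcp [ 594.4 -104.   113.1]
disc [282. 290.] at held height [ 595.1 -102.8  137.5] rel tcp [ 0.7  1.2 24.4]
disc [112. 249.] at held height [523.8 -84.5 137.5] rel tcp [-70.6  19.5  24.4]
wrist [334.  50.] [632.5  19.   14. ]
wrist [325. 181.] [628.7 -77.   14. ]
```

```bash
python3 -m jog '{"offset":[[0.0058,-0.0185,0],[0.0058,-0.0185,0],[0.0059,-0.0185,0],[0.0059,-0.0185,0],[0,0,-0.02],[0,0,-0.03],[0,0,-0.022],[0,0,-0.01],[0,0,0],[0,0,0],[0,0,0],[0,0,0]],"yaw":[0,0,0,0,0,0,0,0,0,0,0,0],"jaw":[1,1,1,1,1,1,1,1,1,1,1,1]}'; python3 held.py .0244
```

```text
clock: 7.9
position: [0.6189, -0.1797, 0.0328]
ee_rot: [0.707, 0.707, 0.001, 0.001]
ft_force: [0.8, 0.2, -0.8]
grip_width: 0.361
grasp_force: 39.8
tcp [ 618.9 -179.7   32.8]
disc [282. 290.] at held height [ 619.5 -178.4   57.2] rel tcp [ 0.6  1.3 24.4]
disc [  4. 173.] at held height [ 507.3 -127.7   57.2] rel tcp [-111.6   52.    24.4]
wrist [301.  55.] [628.8 -77.3  14. ]
```

```bash
python3 -m jog '{"offset":[[-0.001,0.0015,-0.003],[0,0,-0.003],[0,0,-0.003],[0,0,-0.002],[0,0,-0.0015],[0,0,-0.001],[0,0,0],[0,0,0],[0,0,0]],"yaw":[0,0,0,0,0,0,0,0,0],"jaw":[1,1,1,1,1,1,1,1,1]}'
```

```text
clock: 8.8
position: [0.6168, -0.1781, 0.0176]
ee_rot: [0.707, 0.707, 0.0, -0.0]
ft_force: [-1.6, 0.8, 2.3]
grip_width: 0.359
grasp_force: 40.0
```

```bash
python3 -m jog '{"offset":[[0,0,0],[0,0,0],[0,0,0],[0,0,0],[0,0,0],[0,0,0],[0,0,0.02],[0,0,0.03],[0,0,0.04],[0,0,0.03],[0,0,0.02],[-0.02,-0.03,0.03],[-0.02,-0.03,0.03],[-0.02,-0.03,0.03],[-0.02,-0.03,0],[0,0,0],[0,0,0]],"yaw":[0,0,0,0,0,0,0,0,0,0,0,0,0,0,0,0,0],"jaw":[0.6,0.55,0.5,0.3,0.1,0,0,0,0,0,0,0,0,0,0,0,0]}'
python3 - <<'E'
from h import *
o=manip.get_obs();print(o['position'],o['clock'])
p=cam('wrist');t=cam('top');save('w_c',p)
for q in(p,t):
    for c,r in discs(q): print(q['name'],np.round(c),r.sum(),np.round([onplane(q,[c],z)[0,:2]*1e3 for z in(.033,.042)],1).tolist(),np.median(q['frame'][r],axis=0))
cv2.imwrite('pics/o_c.png',cv2.resize(ortho(p,(.461,-.352),.0165),None,fx=2,fy=2))
E
```

```text
clock: 10.22
position: [0.5421, -0.2905, 0.2382]
ee_rot: [0.709, 0.705, 0.0, 0.001]
ft_force: [1.4, 0.9, -0.5]
grip_width: 1.0
grasp_force: 0.0
[ 0.54206678 -0.29052949  0.23819586] 10.2167
wrist [215. 237.] 1221 [[461.2, -350.1], [463.3, -346.7]] [191. 134.  77.]
wrist [205.  26.] 3793 [[464.7, -120.4], [466.8, -123.0]] [215. 160. 102.]
wrist [285. 285.] 1149 [[545.3, -414.6], [545.2, -409.6]] [ 38. 164.  56.]
wrist [354.  82.] 995 [[619.6, -176.0], [617.6, -177.1]] [202. 147.  89.]
wrist [134. 206.] 1343 [[366.6, -311.2], [371.2, -308.9]] [135.  52. 132.]
top [315. 222.] 515 [[466.6, -126.9], [466.4, -126.2]] [145. 116.  89.]
top [222. 221.] 387 [[461.7, 107.7], [461.5, 106.8]] [151. 122.  95.]
top [338. 163.] 129 [[618.2, -180.1], [617.0, -179.0]] [145. 119.  91.]
```

View pics/w_c.png

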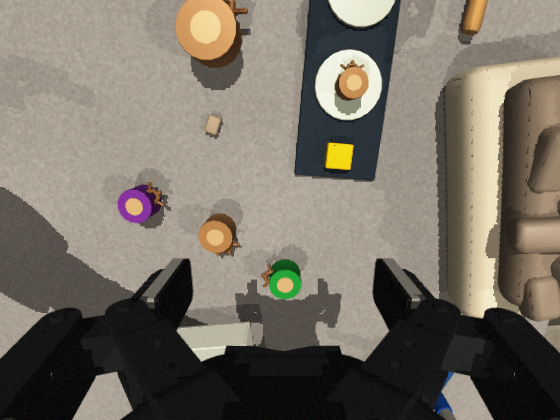

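View pics/o_c.png

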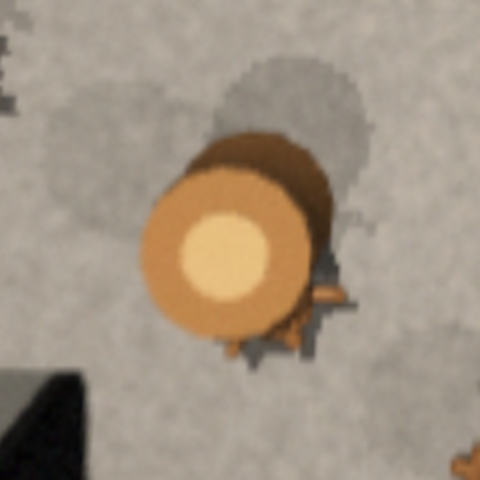

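d stands upright at about the centre of pad_4 (353,82). Candidates for c: brown (216,237), purple (134,206) and green (285,283). The brown one is c, since it has the right colour and the crop shows a 42 mm drum. Its spine points to about -63°, so the grip axis is +27°. I'll turn +27° and approach.

```bash
python3 -m jog '{"offset":[[-0.0135,-0.0101,-0.0297],[-0.0135,-0.0101,-0.0297],[-0.0135,-0.0101,-0.0297],[-0.0135,-0.0101,-0.0297],[-0.0135,-0.0101,-0.0297],[-0.0133,-0.0103,-0.0297],[0,0,0],[0,0,0],[0,0,0],[0,0,0],[0,0,0]],"yaw":[4.5,4.5,4.5,4.5,4.5,4.5,0,0,0,0,0],"jaw":[0,0,0,0,0,0,0,0,0,0,0]}'; python3 -c "
from h import *
o=manip.get_obs();print(o['position'],R.from_quat(o['ee_rot']).as_matrix()[:,1],o['joint_pos'])
p=cam('wrist');save('w_c2',p)
for c,r in discs(p): print(c,onplane(p,[c],.033),np.median(p['frame'][r],axis=0))"
```

```text
clock: 11.33
position: [0.4645, -0.3484, 0.0606]
ee_rot: [0.522, 0.853, 0.0, 0.001]
ft_force: [0.1, -1.4, -0.4]
grip_width: 0.999
grasp_force: 0.0
[ 0.46448778 -0.34837416  0.06055441] [0.89052608 0.45492911 0.00167292] [ 0.11103263  0.43045533  0.55675097  1.79280148 -0.26754358  0.9915346
  1.24654621]
[148.24855491 109.14533443] [[ 0.36674476 -0.31112646  0.033     ]] [135.  53. 146.]
[353.5177305  353.92907801] [[ 0.54366227 -0.395698    0.033     ]] [18. 46. 23.]
[273.99779249 245.05518764] [[ 0.4610462  -0.34966846  0.033     ]] [186. 129.  73.]
```

View pics/w_c2.png

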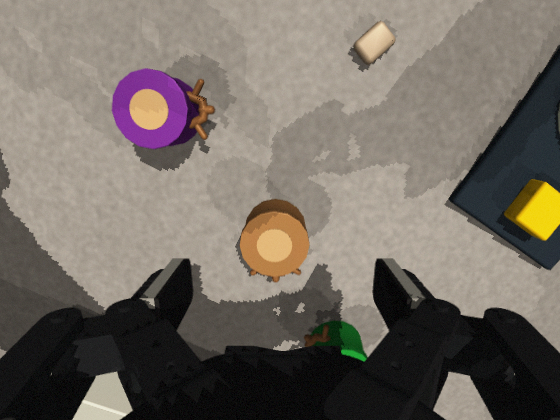

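c's disc is at (274,245), centred between the fingers with its spine along the finger plane's normal. The purple (150,108) and green (340,340) look-alikes are clear of the fingers.

```bash
python3 -m jog '{"offset":[[-0.0034,-0.002,-0.005],[0,0,-0.015],[0,0,-0.018],[0,0,-0.012],[0,0,-0.0065],[0,0,0],[0,0,0],[0,0,0],[0,0,0],[0,0,0],[0,0,0],[0,0,0],[0,0,0],[0,0,0],[0,0,0],[0,0,0]],"yaw":[0,0,0,0,0,0,0,0,0,0,0,0,0,0,0,0],"jaw":[0,0,0,0,0,0,0,0.3,0.4,0.5,0.6,0.7,1,1,1,1]}' 40; python3 held.py .029
```

```text
clock: 12.77
position: [0.4598, -0.351, 0.0035]
ee_rot: [0.523, 0.853, 0.0, 0.0]
ft_force: [-0.7, 1.6, 6.8]
grip_width: 0.481
grasp_force: 40.0
tcp [ 459.8 -351.     3.5]
disc [280. 295.] at held height [ 459.6 -350.    32.5] rel tcp [-0.1  1.  29. ]
disc [ 96. 100.] at held height [ 366.5 -311.    32.5] rel tcp [-93.3  40.   29. ]
```

```bash
python3 -m jog '{"offset":[[0,0,0.01],[0,0,0.02],[0,0,0.03],[0,0,0.03],[0.0085,0.0136,0.02],[0.0169,0.0273,0],[0.0169,0.0273,0],[0.0169,0.0273,0],[0.0169,0.0273,0],[0.0169,0.0273,0],[0.0169,0.0273,0],[0.0169,0.0273,0],[0.0169,0.0273,0],[0.0169,0.0273,0],[0.0085,0.0136,0],[0,0,0],[0,0,0],[0,0,0],[0,0,0]],"yaw":[0,0,0,0,0,0,0,0,0,0,0,0,0,0,0,0,0,0,0],"jaw":[1,1,1,1,1,1,1,1,1,1,1,1,1,1,1,1,1,1,1]}'; python3 held.py .029
```

```text
clock: 14.5
position: [0.6278, -0.0798, 0.1131]
ee_rot: [0.524, 0.852, -0.0, 0.0]
ft_force: [-0.5, -0.4, -0.6]
grip_width: 0.48
grasp_force: 40.7
tcp [627.8 -79.8 113.1]
disc [280. 295.] at held height [627.7 -78.8 142.1] rel tcp [-0.1  1.  29. ]
disc [ 53. 179.] at held height [528.  -74.5 142.1] rel tcp [-99.8   5.3  29. ]
wrist [346. 102.] [632.5  19.2  14. ]
wrist [283. 210.] [628.6 -77.   14. ]
```

```bash
python3 -m jog '{"offset":[[0.0009,0.0013,-0.015],[0,0,-0.025],[0,0,-0.022],[0,0,-0.013],[0,0,-0.006],[0,0,-0.0025],[0,0,-0.0025],[0,0,-0.0025],[0,0,-0.002],[0,0,-0.002],[0,0,-0.0015],[0,0,-0.0015],[0,0,0],[0,0,0],[0,0,0]],"yaw":[0,0,0,0,0,0,0,0,0,0,0,0,0,0,0],"jaw":[1,1,1,1,1,1,1,1,1,1,1,1,1,1,1]}'; python3 held.py .029
```

```text
clock: 15.9
position: [0.6295, -0.0766, 0.0176]
ee_rot: [0.523, 0.853, 0.0, 0.0]
ft_force: [-2.1, 0.1, 2.5]
grip_width: 0.477
grasp_force: 40.9
tcp [629.5 -76.6  17.6]
disc [ 12. 202.] at held height [516.6 -88.3  46.6] rel tcp [-112.9  -11.7   29. ]
disc [280. 295.] at held height [629.4 -75.6  46.6] rel tcp [-0.1  1.  29. ]
disc [163. 380.] at held height [ 601.6 -140.8   46.6] rel tcp [-27.9 -64.2  29. ]
wrist [382.  91.] [632.5  19.2  14. ]
```

```bash
python3 -m jog '{"offset":[[0,0,0.004],[-0.0008,-0.002,0],[0,0,0],[0,0,-0.002],[0,0,-0.001],[0,0,-0.001],[0,0,0],[0,0,0]],"yaw":[0,0,0,0,0,0,0,0],"jaw":[1,1,1,1,1,1,1,1]}'; python3 held.py .029|head -3
```

```text
clock: 16.72
position: [0.6284, -0.0786, 0.0176]
ee_rot: [0.523, 0.853, 0.0, -0.0]
ft_force: [-3.9, 0.2, 5.6]
grip_width: 0.478
grasp_force: 41.4
tcp [628.4 -78.6  17.6]
disc [ 14. 199.] at held height [515.8 -88.8  46.6] rel tcp [-112.5  -10.2   29. ]
disc [174. 372.] at held height [ 602.9 -135.8   46.6] rel tcp [-25.5 -57.2  29. ]
```

```bash
python3 -m jog '{"offset":[[0,0,0],[0,0,0],[0,0,0],[0,0,0],[0,0,0],[0,0,0],[0,0,0.02],[0,0,0.03],[0,0,0.04],[-0.018,0.022,0.03],[-0.02,0.025,0.03],[-0.024,0.029,0.03],[-0.024,0.029,0.03],[-0.024,0.029,0.02],[-0.024,0.029,0],[-0.024,0.029,0],[-0.024,0.029,0],[0,0,0],[0,0,0],[0,0,0]],"yaw":[0,0,0,0,0,0,0,0,0,0,0,0,0,0,0,0,0,0,0,0],"jaw":[0.5,0.45,0.4,0.3,0.1,0,0,0,0,0,0,0,0,0,0,0,0,0,0,0]}'
cat > look.py <<'E'
from h import *
import sys
n,x,y,z=sys.argv[1],*map(float,sys.argv[2:5])
o=manip.get_obs();print(o['position'],o['clock'])
p=cam('wrist');t=cam('top')
for q in(p,t):
    for c,r in discs(q): print(q['name'],np.round(c),r.sum(),np.round([onplane(q,[c],h)[0,:2]*1e3 for h in(.044,.038,.047)],1).tolist())
    for c in dots(q): print('dot',q['name'],np.round(onplane(q,[c],.014)[0]*1e3,1))
a=ortho(p,(x,y),z/2)
cv2.imwrite(f'pics/{n}.png',np.hstack([p['frame'][:,:,::-1],cv2.resize(a,(240,420),interpolation=3) if 0 else cv2.copyMakeBorder(a,90,90,0,0,0)]))
E
python3 look.py w_b .464 .107 .038
```

```text
clock: 18.53
position: [0.4548, 0.1323, 0.2375]
ee_rot: [0.523, 0.853, 0.0, 0.0]
ft_force: [-0.6, 0.7, 0.1]
grip_width: 1.002
grasp_force: 0.0
[0.45479018 0.13231936 0.23745142] 18.5333
wrist [ 98. 415.] 851 [[365.8, -292.6], [364.8, -301.3], [366.4, -288.3]]
wrist [203. 355.] 1270 [[463.2, -113.9], [463.9, -119.5], [462.9, -111.2]]
wrist [278. 210.] 1808 [[461.4, 110.1], [462.1, 108.6], [461.1, 110.9]]
dot wrist [638.4 116.3  14. ]
top [430. 194.] 298 [[544.1, -414.1], [544.6, -415.9], [543.8, -413.2]]
top [298. 156.] 287 [[630.0, -79.8], [630.9, -80.1], [629.5, -79.7]]
top [315. 222.] 533 [[466.6, -126.1], [466.8, -126.6], [466.6, -125.8]]
top [222. 221.] 400 [[461.3, 106.5], [461.4, 107.1], [461.3, 106.2]]
top [388. 264.] 247 [[366.7, -311.6], [366.4, -312.9], [366.9, -310.9]]
top [338. 163.] 143 [[617.0, -178.8], [617.9, -179.5], [616.6, -178.5]]
```

View pics/w_b.png

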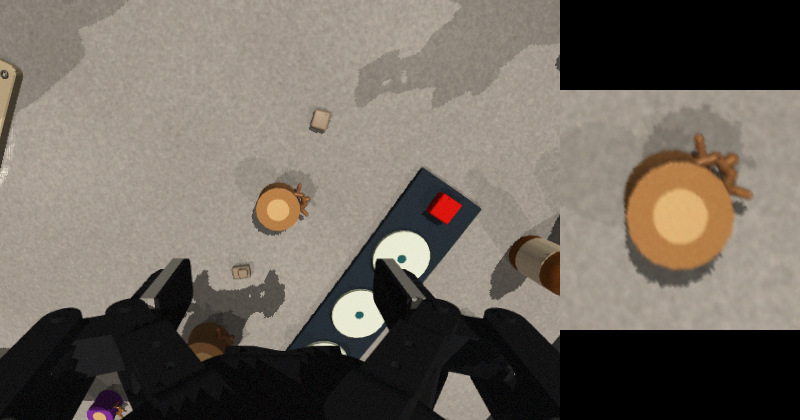

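b is at pixel (278,210), which gives (462.5,108) mm. Its spine is at about +41° in the ortho inset, so the grip axis is -49°. The stones are clear of it.

```bash
python3 -m jog '{"offset":[[0.0007,-0.0022,-0.0157],[0.0007,-0.0022,-0.0157],[0.0007,-0.0022,-0.0157],[0.0007,-0.0022,-0.0157],[0.0007,-0.0022,-0.0157],[0.0007,-0.0022,-0.0157],[0.0007,-0.0022,-0.0157],[0.0007,-0.0022,-0.0157],[0.0007,-0.0022,-0.0157],[0.0007,-0.0022,-0.0157],[0.0007,-0.0022,-0.0157],[0,0,0],[0,0,0],[0,0,0]],"yaw":[-6.9,-6.9,-6.9,-6.9,-6.9,-6.9,-6.9,-6.9,-6.9,-6.9,-6.9,0,0,0],"jaw":[0,0,0,0,0,0,0,0,0,0,0,0,0,0]}'; python3 -c "
from h import *
o=manip.get_obs();print(o['position'],R.from_quat(o['ee_rot']).as_matrix()[:,1],o['joint_pos'])
p=cam('wrist');save('w_b2',p)
for c,r in discs(p): print(c,r.sum(),onplane(p,[c],.038))"
```

```text
clock: 19.9
position: [0.4628, 0.1084, 0.0653]
ee_rot: [0.936, 0.353, 0.0, 0.0]
ft_force: [0.1, 1.0, 0.5]
grip_width: 1.001
grasp_force: 0.0
[0.46282867 0.10840571 0.06529118] [ 6.59902713e-01 -7.51350911e-01  4.67172403e-04] [-0.68317022  0.17734088  0.38657209  2.04866865 -0.08283396  0.9294053
 -1.10260487]
[282.09869376 247.20754717] 6731 [[0.4625197  0.10875826 0.038     ]]
[471.29166667 387.29166667] 1241 [[ 0.47013829 -0.06514809  0.038     ]]
```

View pics/w_b2.png

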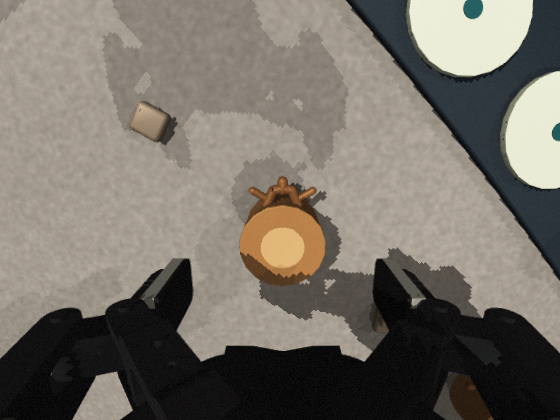

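b is centred at (282,247) with its spine straight up between the fingers. The stone is about 110 mm away.

```bash
python3 -m jog '{"offset":[[-0.0003,0,-0.01],[0,0,-0.017],[0,0,-0.017],[0,0,-0.011],[0,0,-0.0065],[0,0,0],[0,0,0],[0,0,0],[0,0,0],[0,0,0],[0,0,0],[0,0,0],[0,0,0],[0,0,0],[0,0,0]],"yaw":[0,0,0,0,0,0,0,0,0,0,0,0,0,0,0],"jaw":[0,0,0,0,0,0,0,0.2,0.3,0.4,0.5,0.7,1,1,1]}' 50; python3 held.py .0345
```

```text
clock: 21.25
position: [0.4625, 0.1087, 0.004]
ee_rot: [0.936, 0.351, 0.001, -0.0]
ft_force: [-1.5, -1.1, 7.0]
grip_width: 0.598
grasp_force: 51.1
tcp [462.5 108.7   4. ]
disc [287. 289.] at held height [469.3 112.4  38.5] rel tcp [ 6.8  3.8 34.5]
```

```bash
python3 -m jog '{"offset":[[0,0,0.01],[0,0,0.02],[0,0,0.03],[0,0,0.03],[0.0106,-0.0056,0.02],[0.0213,-0.0112,0],[0.0213,-0.0112,0],[0.0213,-0.0112,0],[0.0213,-0.0112,0],[0.0213,-0.0112,0],[0.0213,-0.0112,0],[0.0213,-0.0112,0],[0.0106,-0.0056,0],[0,0,0],[0,0,0],[0,0,0],[0,0,0]],"yaw":[0,0,0,0,0,0,0,0,0,0,0,0,0,0,0,0,0],"jaw":[1,1,1,1,1,1,1,1,1,1,1,1,1,1,1,1,1]}'; python3 held.py .0345; python3 -c "
from h import *
p=cam('wrist');save('w_b3',p)"
```

```text
clock: 22.82
position: [0.6315, 0.0198, 0.1133]
ee_rot: [0.936, 0.351, -0.0, -0.0]
ft_force: [0.3, -0.8, -2.7]
grip_width: 0.6
grasp_force: 52.9
tcp [631.5  19.8 113.3]
disc [393. 285.] at held height [666.7  -6.8 147.8] rel tcp [ 35.2 -26.6  34.5]
disc [288. 289.] at held height [638.5  23.5 147.8] rel tcp [ 7.   3.7 34.5]
wrist [194. 127.] [639.  116.5  14. ]
```

View pics/w_b3.png

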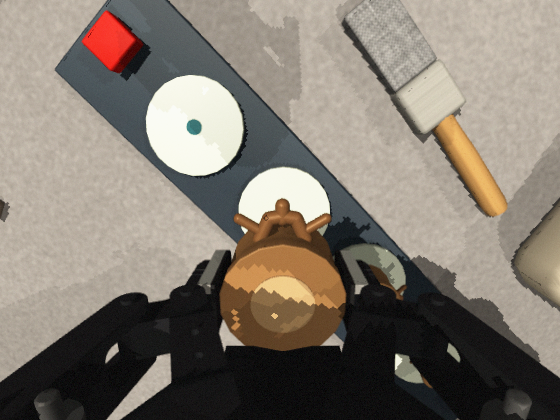

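b is held upright. Its disc outline is centred near (283,304); a shadow had biased the automatic centroid. I'll use that pixel instead.

```bash
python3 -c "
from h import *
o=manip.get_obs();p=cam('wrist')
for v in (302,304,306): print(np.round((onplane(p,[[283,v]],o['position'][2]+.0345)[0]-o['position'])*1e3,1),o['position'])"
```

```text
[ 1.3  1.2 34.5] [0.63193248 0.01937735 0.11329678]
[ 0.6  0.6 34.5] [0.63193248 0.01937735 0.11329678]
[-0.1  0.  34.5] [0.63193248 0.01937735 0.11329678]
```

```bash
python3 -m jog '{"offset":[[0,-0.0008,-0.015],[0,0,-0.025],[0,0,-0.022],[0,0,-0.013],[0,0,-0.005],[0,0,-0.0025],[0,0,-0.0025],[0,0,-0.0025],[0,0,-0.002],[0,0,-0.002],[0,0,-0.0015],[0,0,-0.0015],[0,0,0],[0,0,0],[0,0,0]],"yaw":[0,0,0,0,0,0,0,0,0,0,0,0,0,0,0],"jaw":[1,1,1,1,1,1,1,1,1,1,1,1,1,1,1]}'
```

```text
clock: 24.32
position: [0.6323, 0.0181, 0.0187]
ee_rot: [0.936, 0.351, 0.0, 0.0]
ft_force: [0.6, -0.1, -2.9]
grip_width: 0.599
grasp_force: 52.9
```

```bash
python3 -m jog '{"offset":[[0,0.0008,-0.0006],[0,0,-0.0006],[0,0,0],[0,0,0]],"yaw":[0,0,0,0],"jaw":[1,1,1,1]}'
```

```text
clock: 24.65
position: [0.6324, 0.0188, 0.0181]
ee_rot: [0.936, 0.351, 0.0, 0.0]
ft_force: [-3.1, -0.4, 5.7]
grip_width: 0.595
grasp_force: 53.7
```

```bash
python3 -m jog '{"offset":[[0,0,0],[0,0,0],[0,0,0],[0,0,0],[0,0,0],[0,0,0],[0,0,0.02],[0,0,0.03],[0,0,0.04],[-0.011,-0.009,0.03],[-0.02,-0.018,0.03],[-0.02,-0.018,0.03],[-0.02,-0.018,0.03],[-0.02,-0.018,0.02],[-0.02,-0.018,0],[-0.02,-0.018,0],[0,0,0],[0,0,0],[0,0,0]],"yaw":[0,0,0,0,0,0,0,0,0,0,0,0,0,0,0,0,0,0,0],"jaw":[0.4,0.35,0.3,0.2,0.1,0,0,0,0,0,0,0,0,0,0,0,0,0,0]}'; python3 look.py w_a .466 -.126 .044
```

```text
clock: 26.23
position: [0.5016, -0.0975, 0.2474]
ee_rot: [0.936, 0.351, 0.0, -0.0]
ft_force: [0.6, 0.6, -0.5]
grip_width: 1.001
grasp_force: 0.0
[ 0.50160872 -0.09748641  0.24744477] 26.2333
wrist [281.  18.] 2348 [[634.3, 20.3], [635.7, 21.5], [633.6, 19.7]]
wrist [343. 350.] 450 [[388.5, -306.0], [385.6, -310.4], [389.9, -303.7]]
wrist [403. 158.] 825 [[617.2, -176.5], [618.4, -178.7], [616.7, -175.4]]
wrist [348.  88.] 1572 [[630.0, -78.0], [631.3, -78.5], [629.3, -77.8]]
wrist [477. 312.] 674 [[547.3, -401.2], [547.1, -407.3], [547.3, -398.2]]
wrist [280. 225.] 2560 [[467.0, -123.8], [465.5, -125.0], [467.7, -123.2]]
top [262. 152.] 443 [[638.9, 12.8], [639.8, 13.0], [638.4, 12.7]]
top [430. 186.] 275 [[564.5, -414.0], [565.1, -415.8], [564.2, -413.1]]
top [388. 264.] 281 [[366.6, -311.1], [366.3, -312.4], [366.8, -310.4]]
top [290. 156.] 77 [[629.9, -59.5], [630.8, -59.7], [629.4, -59.5]]
```

View pics/w_a.png

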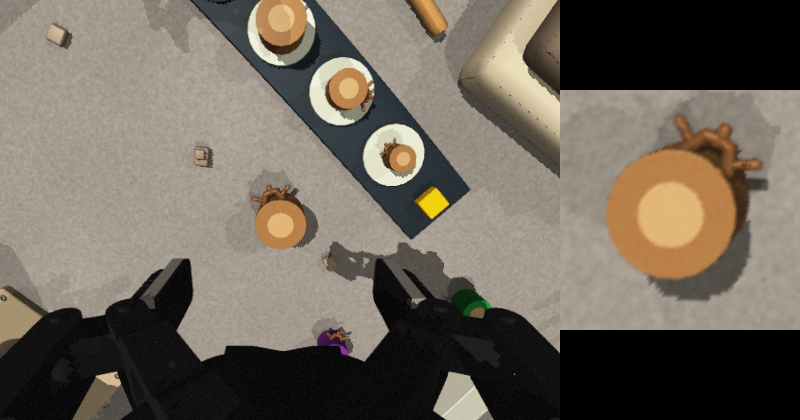

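b and c are upright on their pads, with d also fine. a is at (280,225) with its spine at +60°, so the grip axis is -30° and I turn +19°.

```bash
python3 -m jog '{"offset":[[-0.0058,-0.0045,-0.0287],[-0.0058,-0.0045,-0.0287],[-0.0058,-0.0045,-0.0287],[-0.0058,-0.0045,-0.0287],[-0.0058,-0.0046,-0.0287],[-0.0058,-0.0046,-0.0287],[0,0,0],[0,0,0],[0,0,0],[0,0,0]],"yaw":[3.2,3.2,3.2,3.2,3.2,3,0,0,0,0],"jaw":[0,0,0,0,0,0,0,0,0,0]}'; python3 -c "
from h import *
o=manip.get_obs();print(o['position'],R.from_quat(o['ee_rot']).as_matrix()[:,1],o['joint_pos'])
p=cam('wrist');save('w_a2',p)
for c,r in discs(p): print(c,r.sum(),onplane(p,[c],.044))"
```

```text
clock: 27.27
position: [0.4682, -0.125, 0.077]
ee_rot: [0.866, 0.501, 0.001, 0.001]
ft_force: [-0.3, 0.0, 0.1]
grip_width: 1.003
grasp_force: 0.0
[ 0.46822153 -0.12501896  0.07697641] [ 0.86659919 -0.49899795  0.00262684] [-0.34134263  0.18704471  0.55551857  2.02593408 -0.12091266  0.95673376
 -0.24651292]
[533.86928105 196.12200436] 3258 [[ 0.61624617 -0.17567935  0.044     ]]
[279.18786903 242.51207729] 9178 [[ 0.46714129 -0.12347703  0.044     ]]
[481. 417.] 61 [[ 0.52973515 -0.32890097  0.044     ]]
```

View pics/w_a2.png

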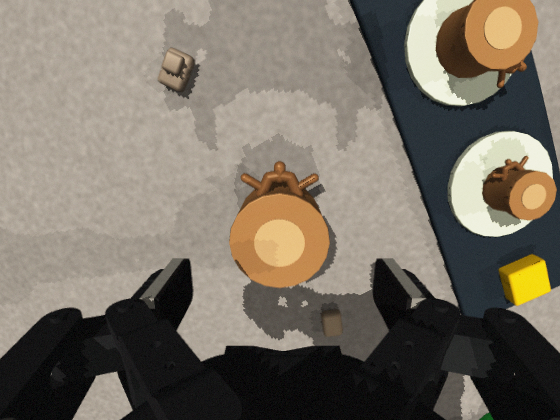

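a is centred at (279,242), with its spine up the middle and both finger paths clear.

```bash
python3 -m jog '{"offset":[[-0.0012,0.0008,-0.01],[0,0,-0.015],[0,0,-0.02],[0,0,-0.015],[0,0,-0.008],[0,0,-0.005],[0,0,0],[0,0,0],[0,0,0],[0,0,0],[0,0,0],[0,0,0],[0,0,0],[0,0,0],[0,0,0]],"yaw":[0,0,0,0,0,0,0,0,0,0,0,0,0,0,0],"jaw":[0,0,0,0,0,0,0,0,0.15,0.25,0.35,0.5,1,1,1]}' 60; python3 held.py .040
```

```text
clock: 28.62
position: [0.4659, -0.1246, 0.0032]
ee_rot: [0.866, 0.501, 0.001, 0.0]
ft_force: [-2.2, 0.7, 9.2]
grip_width: 0.715
grasp_force: 63.5
tcp [ 465.9 -124.6    3.2]
disc [554.  48.] at held height [588.6 -85.7  43.2] rel tcp [122.7  38.9  40. ]
disc [287. 300.] at held height [ 470.4 -120.3   43.2] rel tcp [ 4.5  4.3 40. ]
```

```bash
python3 -m jog '{"offset":[[0,0,0.01],[0,0,0.02],[0,0,0.03],[0,0,0.03],[0.0096,0.0134,0.02],[0.0192,0.0268,0],[0.0192,0.0268,0],[0.0192,0.0268,0],[0.0192,0.0268,0],[0.0192,0.0268,0],[0.0192,0.0268,0],[0.0192,0.0268,0],[0.0192,0.0268,0],[0.0096,0.0134,0],[0,0,0],[0,0,0],[0,0,0],[0,0,0],[0,0,0]],"yaw":[0,0,0,0,0,0,0,0,0,0,0,0,0,0,0,0,0,0,0],"jaw":[1,1,1,1,1,1,1,1,1,1,1,1,1,1,1,1,1,1,1]}'; python3 held.py .040; python3 -c "
from h import *
p=cam('wrist');save('w_a3',p);o=manip.get_obs();print(o['position'])
for v in (305,310,315,320): print(v,np.round((onplane(p,[[283,v]],o['position'][2]+.040)[0]-o['position'])*1e3,1))"
```

```text
clock: 30.35
position: [0.6378, 0.1155, 0.1125]
ee_rot: [0.866, 0.5, 0.0, 0.0]
ft_force: [-0.1, -0.0, -3.7]
grip_width: 0.711
grasp_force: 66.2
tcp [637.8 115.5 112.5]
disc [287. 300.] at held height [642.3 119.9 152.5] rel tcp [ 4.5  4.3 40. ]
[0.63796351 0.11633654 0.11238432]
305 [ 2.2  3.  40. ]
310 [ 1.2  1.1 40. ]
315 [ 0.  -0.8 40. ]
320 [-1.1 -2.7 40. ]
```

View pics/w_a3.png

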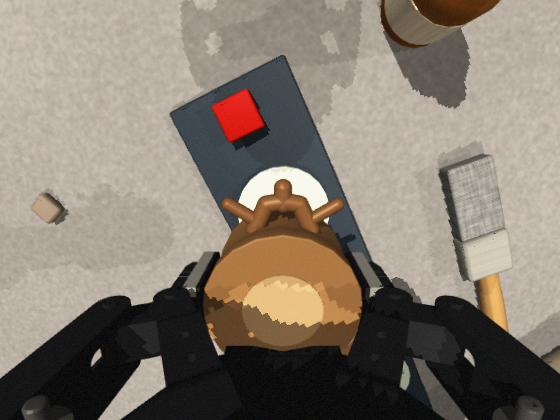

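a is held upright, with its disc outline centred near (283,312), so it is on axis and directly above pad_1. I lower it.

```bash
python3 -m jog '{"offset":[[0,-0.0002,-0.015],[0,0,-0.025],[0,0,-0.022],[0,0,-0.013],[0,0,-0.005],[0,0,-0.0025],[0,0,-0.0025],[0,0,-0.0025],[0,0,-0.002],[0,0,-0.002],[0,0,-0.0015],[0,0,-0.001],[0,0,0],[0,0,0],[0,0,0]],"yaw":[0,0,0,0,0,0,0,0,0,0,0,0,0,0,0],"jaw":[1,1,1,1,1,1,1,1,1,1,1,1,1,1,1]}'
```

```text
clock: 31.8
position: [0.6381, 0.1165, 0.0183]
ee_rot: [0.866, 0.501, 0.0, 0.0]
ft_force: [-0.7, 0.4, -3.0]
grip_width: 0.712
grasp_force: 66.2
```

```bash
python3 -m jog '{"offset":[[0,0,-0.0006],[0,0,-0.0006],[0,0,0],[0,0,0]],"yaw":[0,0,0,0],"jaw":[1,1,1,1]}'
```

```text
clock: 32.13
position: [0.6382, 0.1165, 0.0174]
ee_rot: [0.866, 0.501, 0.0, 0.0]
ft_force: [-2.7, -0.0, 3.6]
grip_width: 0.71
grasp_force: 66.8
```

```bash
python3 -m jog '{"offset":[[0,0,0],[0,0,0],[0,0,0],[0,0,0],[0,0,0],[0,0,0],[0,0,0.02],[0,0,0.03],[0,0,0.04],[0,0,0.04],[-0.01,0.01,0.04],[-0.01,0.01,0.04],[-0.01,0.01,0.04],[-0.01,0.01,0.02],[-0.01,0.01,0.02],[0,0,0],[0,0,0],[0,0,0]],"yaw":[0,0,0,0,0,0,0,0,0,0,0,0,0,0,0,0,0,0],"jaw":[0.3,0.25,0.2,0.1,0,0,0,0,0,0,0,0,0,0,0,0,0,0]}'
python3 - <<'E'
from h import *
p=cam('wrist');s=cam('scene');t=cam('top')
T=dict(a=(.6389,.1162,.058),b=(.6326,.0191,.052),c=(.6286,-.0777,.047),d=(.6183,-.177,.042))
for q in(p,s,t):
    D=discs(q)
    for k,x in T.items():
        e=np.array([onplane(q,[c],x[2])[0]-x for c,r in D]); i=np.argmin(np.hypot(*e[:,:2].T)); print(q['name'],k,np.round(e[i,:2]*1e3,1))
a=s['frame'][110:340,150:350,::-1]
cv2.imwrite('pics/fin.png',np.hstack([cv2.resize(a,(365,420),interpolation=3),cv2.resize(p['frame'][:,:,::-1],(430,420))]))
print(manip.get_obs()['clock'])
E
```

```text
clock: 33.63
position: [0.5886, 0.1655, 0.3041]
ee_rot: [0.866, 0.501, -0.0, 0.0]
ft_force: [0.0, -0.8, -0.1]
grip_width: 1.005
grasp_force: 0.0
wrist a [-0.3  1.1]
wrist b [-0.7 -0.2]
wrist c [-24.1 -40.2]
wrist d [-14.   54.8]
scene a [-0.7 -0.9]
scene b [-1.4 -2.3]
scene c [ 0.4 -2.2]
scene d [-1.3 -2.6]
top a [-0.3 -0.3]
top b [-0.6 -2. ]
top c [ 1.1 -2.3]
top d [-1.3 -2. ]
33.9333
```

View pics/fin.png

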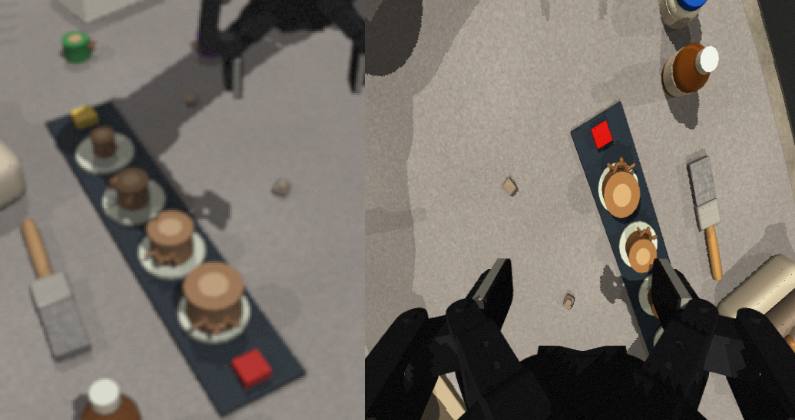

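All four stand upright and in order, largest at red and smallest at yellow, each about 2–3 mm or less from its pad's centre, with the gripper clear.

```bash
python3 -c "
from workcell import manip
print(manip.hand_in())"
```

```text
the job is handed in; nothing more can be done
None
```

The job is handed in: the four vertebrae stand upright on the pads in size order, largest at the red block and smallest at the yellow, each measured within about 3 mm of its pad's centre.

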